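# Load a radish into the turning slicer

### The arm

A 7-joint arm with a two-finger parallel gripper is mounted at the origin on the work surface. World frame = base frame: x ahead of the robot, y to its left, z up, the work surface at z = 0. Lengths are in m, angles in rad, forces in N, time in s.
With the tool pointing down it reaches from about 0.425 to 0.95 m from the base axis. Payload 4.7 kg.
Tool frame: the origin (TCP) lies on the front face of the gripper's body, between the roots of the fingers; the fingertips stand bot.nose_length ahead of it and the grasp point (between the pads) lies 54 mm ahead of it (bot.nose_length is the distance from the TCP to the fingertips, in m); z points along the fingers, y is the line along which they close (so a half turn about z gives the same grasp; the last joint's range is limited). The gripper opens to 85 mm and grips with 20 to 120 N. Pads are 22 mm wide; open, the fingers measure 114 mm over their backs; the gripper's body (76 mm by 85 mm) begins 54 mm behind the grasp point. The pads swing forward as they close: fully open they stand 13 mm farther back than shut.
Start: joints at [1.294, 0.469, -0.049, 1.532, 0.024, 1.141, -0.082], TCP at [0.166, -0.654, 0.304] pointing down, gripper open.
Joint ranges: [-2.59, 2.59], [-0.33, 1.99], [-1.39, 1.29], [0.1, 2.45], [-1.04, 4.18], [0.21, 1.99], [-2.66, 2.66]. Speed limits (rad/s): [2.57, 2.57, 3.14, 3.14, 3.14, 3.14, 3.14].

### API

Orientations are given as a rotation vector (axis times angle).
In Python, from plant import bot, kin, imaging, ticket gives the robot as it stands. The module is installed in compiled form; this text tells all that it offers. Calls block until the motion is done:
- bot.move_to(position, orientation): joint-space move of the TCP to a pose.
- bot.line_to(position, frame=None, vel=0.15, until_force=None): straight line of the TCP; frame=None keeps the orientation; vel is the mean speed in m/s. With until_force (N) it stops when the force on the tool has changed by that much, and returns True; else False.
- bot.move_joints(angles): joint-space move.
- bot.command_gripper(opening, grasp_force=None): opening from 0.0 (shut) to 1.0 (fully open); grasp_force is the grip in N (None keeps the last); returns when the fingers have stopped.
- bot.sleep(seconds).
- kin.ik(position, orientation): joint angles nearest the present ones, or None.
- imaging.snapshot(name): name is "scene" or "top"; returns the picture (480x640x3 uint8, blue, green, red); there is no depth.
- imaging.camera_info(name): a dict with "fx", "fy", "cx", "cy" (pixels), "pose" (4x4, takes a point from camera to world coordinates). Camera axes: x right, y down, z forward; pixel columns grow to the right and rows downward; lengths in m; the calibration is good to about 2 mm. A picture is of the moment at which its call begins. camera_info takes no time and is no camera call.
A pose or a line that the arm cannot do raises bot.MotionError and nothing moves.
- ticket.sign_off(): hands the job in; it is judged then, once.
Readings, each from a call of its own:
- bot.current_clock(): time.
- bot.current_joint_pos(): joint angles.
- bot.current_joint_velocities(): joint speeds.
- bot.current_joint_torque(): joint torques, N m.
- bot.current_tcp_pos(): TCP position.
- bot.current_tool_rot(): TCP orientation.
- bot.current_wrist_force(): force on the tool from outside, world axes, zero at the start.
- bot.current_torque(): the same for the moment, N m.
- bot.current_gripper_width(): opening from 0.0 (shut) to 1.0 (fully open).
- bot.current_grasp_force(): force on a finger pad.
Only numpy, scipy, OpenCV 4.12 (cv2) and the standard library are available. Lean on these libraries where they do the work, as an engineer would, in place of code of your own. Each camera call takes 0.05 s, during which the arm holds its last target. There are 200 camera calls.

### The job

Load the white radish into the vegetable slicer: lift it off the wire rack, lay it on the slicer's two green rests between the points, and slide the tailstock in by its green handle until both points sit fully home in the radish's bored ends. Then let go; leave the cucumber where it lies on the rack.

Things in the scene. Friction and masses are not known exactly. Their poses are not given: they have to be found in the camera images.
- radish_center (a point): Centre of the peeled white radish, a firm cylinder 44 mm in diameter and 120 mm long, about 0.2 kg. Its own y axis is its long axis (both ends alike). Each end has a bore 16 mm in diameter, 20 mm deep on the axis. It starts lying level in one of the rack's two troughs, its centre 61 mm above the table and up to 10 mm off the trough's middle lengthwise.
- rack: Fixed wire rack over a tray, 200 x 150 mm, origin at the centre of its underside on the table. Two troughs run along its y axis, at x = -50 and +50 mm; each is a pair of 6 mm wires 28 mm apart, wire centres 40 mm above the table. One trough holds the radish, the other the cucumber (either way round).
- cucumber_center (a point): Centre of the dark green cucumber, 32 mm in diameter, 140 mm long, lying in the other trough, centre 53 mm up. It is to stay on the rack.
- seat (a point): Fixed point of the slicer: the radish's centre when loaded, 85 mm above the table. Its y axis is the slicer's axis, pointing from headstock to tailstock; x across, z up. Two green V rests at y = -33 and +33 mm from here (10 mm thick along y, 55 mm wide, tops 6 mm below the axis) carry the radish at this height (0.5 mm lower), and it can slide along y on them.
- head_tip (a point): Tip of the fixed headstock point, 50 mm from the seat towards -y. The point is a cone 14 mm long, 6 mm across at the tip and 20 mm at its root, pointing to +y; it goes 10 mm deep into the radish's bore when fully home.
- tail_tip (a point): Tip of the tailstock's point, the same cone pointing to -y; it moves with the tailstock.
- tail_handle (a point): Grip point of the tailstock's green upright handle, a round post 20 mm in diameter; the post rises from the tailstock block's top (25 mm above the slicer's axis) to 80 mm above the axis, and this point lies 55 mm above the axis. The point lies 40 mm behind (+y of) tail_tip. It moves with the tailstock.
- tailstock (a joint): How far the tailstock is drawn back along the slicer's +y, in m: 0 innermost stop, 0.08 outermost; the tips are 92 mm apart at 0. It starts at 0.055 to 0.075, which leaves 27 mm or more beyond the radish's length. It slides with 3 N of friction (some 3 N more while pushing the radish along) and stays where left. With the radish fully home it reads about 0.008.
- slicer: Dark blue-grey fixed slicer, base 115 x 320 mm, origin at its underside on the table, axes as the seat's; the seat is at y = -25 mm here. The base's top is 22 mm up; a fixed steel knife holder at x = +58 mm reaches 48 mm up. The headstock block (with green crank disc) begins 64 mm from the seat towards -y, its top 112 mm above the table.
Things that resemble listed ones, but are neither listed nor needed, are in the scene too. What is shaped like the rack but pink or yellow is not meant.

How it is judged:
By the outcome, as a careful person would: the job done as asked, in the order asked, and still so for the second after the job is handed in, with the robot touching nothing.
It also fails if it takes over 54 s, if anything falls off the work surface, if the arm or the gripper's body presses on something with over 40 N, if the wrist force passes 120 N, or if a joint passes its speed limit or range.

## Working session

There is one attempt and no reset: what is moved stays moved. The work goes in short steps, each a Python script; the robot and the scene stay as the last script left them, time stands still between calls to the robot, and variables do not carry over. Pictures are saved under pics/ and viewed, at most 10 in all, crops included, and the job is handed in when it is done.

```bash
mkdir -p pics; python3 - <<'E'
from plant import bot,kin,imaging,ticket
import cv2,numpy as np
np.set_printoptions(precision=4,suppress=True)
for n in("scene","top"):
    im=imaging.snapshot(n);cv2.imwrite(f"pics/{n}0.png",im)
    c=imaging.camera_info(n);print(n,c['fx'],c['fy'],c['cx'],c['cy']);print(np.array(c['pose']))
print(bot.nose_length,bot.current_tool_rot(),bot.current_clock())
E
```

```text
scene 478.303594306841 478.303594306841 320.70542920178036 243.7224318669828
[[-0.4169  0.6954 -0.5853  0.9757]
 [ 0.9089  0.3168 -0.2711  0.2438]
 [-0.0031 -0.645  -0.7642  0.8517]
 [ 0.      0.      0.      1.    ]]
top 514.1756762315821 514.1756762315821 317.9941927029374 241.8359446787454
[[-0.0197 -0.9945  0.1028  0.3455]
 [-0.9997  0.0213  0.0147 -0.0036]
 [-0.0168 -0.1024 -0.9946  0.9828]
 [ 0.      0.      0.      1.    ]]
0.0726 [-3.1158 -0.388   0.0005] 0.1
```

View pics/top0.png

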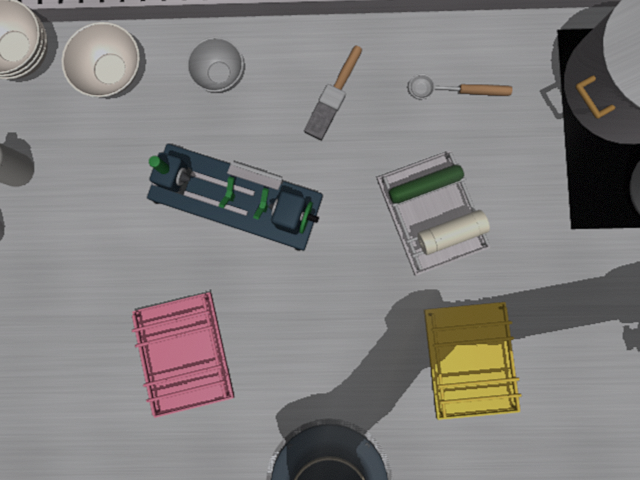

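View pics/scene0.png

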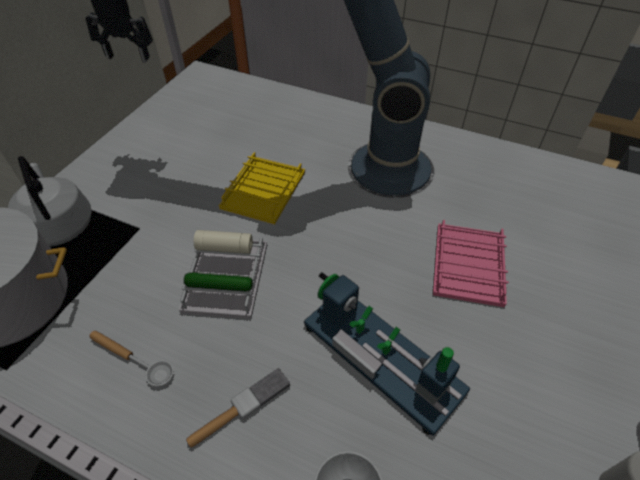

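The steel-wire rack at top (432,212) is the one meant; the pink rack (183,353) and the yellow one (475,360) are decoys. The radish is the cream cylinder at (455,232) and the cucumber is at (427,184). The slicer runs from the headstock, with its disc, at (290,210) to the tailstock, with its green handle, at (157,160). I'll enlarge both to confirm.

```bash
cat > h.py <<'E'
from plant import bot,kin,imaging,ticket
import cv2,numpy as np
from scipy.spatial.transform import Rotation as R
np.set_printoptions(precision=4,suppress=True)
def ray(n,uv):
    c=imaging.camera_info(n);P=np.array(c['pose'])
    return P[:3,3],P[:3,:3]@np.array([(uv[0]-c['cx'])/c['fx'],(uv[1]-c['cy'])/c['fy'],1])
def onz(n,uv,z):
    o,d=ray(n,uv);return o+d*(z-o[2])/d[2]
def tri(a,b):
    (o1,d1),(o2,d2)=ray("top",a),ray("scene",b)
    s,t=np.linalg.lstsq(np.c_[d1,-d2],o2-o1,rcond=None)[0]
    p,q=o1+s*d1,o2+t*d2;return (p+q)/2,np.linalg.norm(p-q)
def proj(n,X):
    c=imaging.camera_info(n);P=np.array(c['pose']);p=P[:3,:3].T@(np.asarray(X)-P[:3,3])
    return np.array([c['fx']*p[0]/p[2]+c['cx'],c['fy']*p[1]/p[2]+c['cy']])
def comps(im,lo,hi,amin=15):
    m=cv2.inRange(cv2.cvtColor(im,cv2.COLOR_BGR2HSV),lo,hi)
    k,l,s,c=cv2.connectedComponentsWithStats(m)
    return [(l==i,s[i],c[i]) for i in range(1,k) if s[i][4]>=amin]
E
python3 - <<'E'
from h import *
T=cv2.imread("pics/top0.png");S=cv2.imread("pics/scene0.png")
cr=lambda i,x,y,w,h:cv2.resize(i[y:y+h,x:x+w],(400,300),interpolation=cv2.INTER_CUBIC)
cv2.imwrite("pics/crop0.png",np.vstack([np.hstack([cr(T,140,130,190,142),cr(S,295,255,190,190)]),np.hstack([cr(T,370,145,140,135),cr(S,170,215,120,110)])]))
for n,i in(("top",T),("scene",S)):
    print(n,"green")
    for m,s,c in comps(i,(50,120,40),(75,255,255)): print(s,c)
    print("cream")
    for m,s,c in comps(i,(15,20,130),(40,140,255),200):
        r=cv2.minAreaRect(np.argwhere(m)[:,::-1].astype(np.float32)); print(s,c,r)
E
```

```text
top green
[149 157  20  17 201] [158.3682 164.7313]
[219 177  16  31 207] [228.1304 192.599 ]
[253 188  16  31 210] [261.8238 203.8524]
[299 202  14  31 153] [305.1961 217.2484]
cream
[ 421  212   69   42 1147] [455.918  231.8387] ((455.4255676269531, 232.115966796875), (21.68151092529297, 67.85578155517578), 69.56716918945312)
scene green
[185 273  66  15 632] [218.1092 279.7358]
[319 274  19  25 144] [326.6944 283.4722]
[349 307  23  26 204] [360.9216 320.1961]
[389 328  10  12  66] [393.9848 333.3788]
[377 341  14  13 115] [384.7217 346.4522]
[437 348  16  24 228] [445.0746 359.1798]
cream
[194 230  56  15 566] [221.5247 236.5371] ((221.41908264160156, 236.45054626464844), (54.88669204711914, 11.045178413391113), 4.864514350891113)
```

View pics/crop0.png

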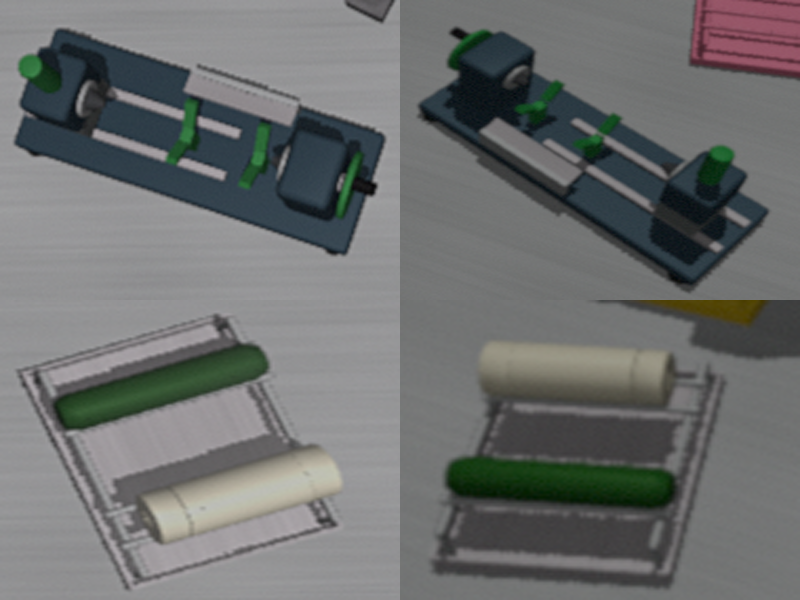

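The crop confirms it: the cream cylinder with bored ends lies in the steel rack, beside the cucumber. The knife plate is on the slicer's far (+x) side. The tailstock, with the handle top at about (156,162) in top, is at +y.

```bash
python3 - <<'E'
from h import *
T=cv2.imread("pics/top0.png");S=cv2.imread("pics/scene0.png")
# radish: looser mask
for n,i,box in(("top",T,(405,200,500,262)),("scene",S,(180,215,255,262))):
    for m,s,c in comps(i,(12,28,60),(45,200,255),300):
        if box[0]<c[0]<box[2] and box[1]<c[1]<box[3]:
            r=cv2.minAreaRect(np.argwhere(m)[:,::-1].astype(np.float32)); b=cv2.boxPoints(r)
            w=np.array([onz(n,p,.061) for p in b]);print(n,"radish",s,r)
            e=[w[1]-w[0],w[2]-w[1]];L=max(e,key=lambda v:np.hypot(*v[:2]))
            print(w.mean(0),[np.linalg.norm(v) for v in e],np.degrees(np.arctan2(L[1],L[0])))
# green in top
g=comps(T,(45,90,25),(80,255,255))
tips=[]
for m,s,c in g:
    p=np.argwhere(m)[:,::-1].astype(float)
    if s[0]<200 and s[4]<500 and s[0]>140:
        V=cv2.cvtColor(T,cv2.COLOR_BGR2HSV)[...,2]
        print("handle",s,[(t,(m&(V>t)).sum(),np.argwhere(m&(V>t)).mean(0)[::-1]) for t in(90,110,130)])
    elif 210<c[0]<275:
        a=np.array([.30,-.95]); q=p@a
        up=p[q>q.max()-2.5].mean(0);lo=p[q<q.min()+2.5].mean(0);print("rest",s,c,up,lo)
        tips+=[onz("top",up,.079),onz("top",lo,.079)]
tips=np.array(tips);print(tips,tips.mean(0),np.linalg.norm(tips[0]-tips[1]),np.linalg.norm(tips[2]-tips[3]),np.linalg.norm((tips[0]+tips[1]-tips[2]-tips[3])/2))
V=cv2.cvtColor(S,cv2.COLOR_BGR2HSV)[...,2]
for m,s,c in comps(S,(45,90,25),(80,255,255)):
    if c[0]>430: print("scene handle",s,[(t,(m&(V>t)).sum(),np.argwhere(m&(V>t)).mean(0)[::-1]) for t in(90,110,130)])
print("handle top z-plane",onz("top",(155.5,162),.165),onz("scene",(447.5,354),.165),tri((155.5,162),(447.5,354)))
# base edge
b=[(m,s) for m,s,c in comps(T,(90,50,20),(125,255,120),1000) if 200<c[0]<290 and 150<c[1]<250][0]
h=cv2.convexHull(np.argwhere(b[0])[:,::-1].astype(np.int32))[:,0]
for p,q in zip(h,np.roll(h,-1,0)):
    if np.linalg.norm(p-q)>25:
        A,B=onz("top",p,.022),onz("top",q,.022);d=B-A;print("hull",p,q,A[:2],B[:2],np.degrees(np.arctan2(d[1],d[0])),np.linalg.norm(d))
E
```

```text
top radish [420 211  67  29 471] ((452.69342041015625, 225.15695190429688), (9.312495231628418, 67.4942398071289), 70.01689147949219)
[ 0.4657 -0.2331  0.061 ] [np.float64(0.12226580677169971), np.float64(0.016784886554278435)] -71.19326850731802
top radish [425 226  64  28 341] ((457.304443359375, 239.36509704589844), (7.039905071258545, 66.78302764892578), 70.615478515625)
[ 0.4398 -0.2402  0.061 ] [np.float64(0.12055117872288078), np.float64(0.012615704826860422)] -71.82143950884254
scene radish [ 194  230   59   23 1088] ((222.8911590576172, 241.41468811035156), (58.13595199584961, 19.40421485900879), 4.398705005645752)
[ 0.452  -0.2334  0.061 ] [np.float64(0.0560969203850624), np.float64(0.13074028398321302)] 108.69611838117632
handle [149 156  20  18 231] [(90, np.int64(93), array([153.828 , 161.0968])), (110, np.int64(78), array([153.5897, 160.8077])), (130, np.int64(1), array([155., 165.]))]
rest [219 176  16  32 236] [227.9449 192.6229] [231.3125 177.6875] [221. 206.]
rest [253 188  16  32 229] [261.7991 203.8603] [265.6429 188.8571] [255.625 217.375]
[[0.5579 0.1631 0.079 ]
 [0.5069 0.1817 0.079 ]
 [0.5361 0.1016 0.079 ]
 [0.485  0.1199 0.079 ]] [0.5215 0.1416 0.079 ] 0.05434313793938159 0.05434181384615265 0.06543560098091598
scene handle [436 347  18  26 279] [(90, np.int64(79), array([447.7215, 351.6203])), (110, np.int64(0), array([nan, nan])), (130, np.int64(0), array([nan, nan]))]
handle top z-plane [0.5668 0.2714 0.165 ] [0.5733 0.276  0.165 ] (array([0.5688, 0.2754, 0.1564]), np.float64(0.00221928774768303))
hull [316 214] [305 246] [0.4977 0.0133] [0.4374 0.0352] 160.09306533822465 0.06410967853228751
hull [298 249] [156 202] [0.432  0.0484] [0.5276 0.3175] 70.45144173205532 0.2855826974895067
hull [179 147] [299 186] [0.6339 0.2744] [0.5522 0.0446] -109.56358641808322 0.24387139720544831<stdin>:26: RuntimeWarning: Mean of empty slice.
  ret = um.true_divide(
```

```bash
cat >> h.py <<'E'
AX=70.4; SEAT=np.array([.5215,.1416,.085])
u=lambda a:np.array([np.cos(np.radians(a)),np.sin(np.radians(a)),0])
def rot(a): # tool x along yaw a, tool z down
    x=u(a);z=np.array([0,0,-1.]);return R.from_matrix(np.c_[x,np.cross(z,x),z]).as_rotvec()
E
python3 - <<'E'
from h import *
RAD=np.array([.452,-.2355,.061]);ra=108.8
print(onz("top",(455.4,232.1),.061),onz("top",(153.7,161),.165),tri((153.7,161),(447.7,351.6)))
g=RAD-.015*u(ra); top=g+[0,0,.054]
for f in(0,180):
    print(f,kin.ik(top+[0,0,.12],rot(ra+f)),kin.ik(SEAT+.003*u(AX)+[0,0,.054],rot(AX+f)),[kin.ik(SEAT+.14*u(AX)+[0,0,.109],rot(AX+f+e)) for e in(90,-90)])
E
```

```text
[ 0.453  -0.2373  0.061 ] [0.5685 0.2744 0.165 ] (array([0.5687, 0.275 , 0.164 ]), np.float64(0.0005813763094145411))
0 [ 0.9082  0.3574 -0.6018  1.9457  0.253   0.9129  0.5078] [ 0.4035  0.7104 -1.0372  1.9571  0.7716  0.9361 -1.3705] [array([ 0.1938,  0.7813, -1.0967,  1.7083,  0.76  ,  1.1419,  0.1012]), array([-0.7567,  0.52  ,  0.334 ,  1.7666, -0.2112,  0.8902, -2.2429])]
180 [ 0.4274  0.2949 -0.0099  1.9725  0.0037  0.8742 -2.398 ] [ 0.4776  0.8049 -1.1821  1.9538  0.8894  1.0328  1.6764] [array([-0.7567,  0.52  ,  0.334 ,  1.7666, -0.2112,  0.8902, -2.2429]), array([ 0.1938,  0.7813, -1.0967,  1.7083,  0.76  ,  1.1419,  0.1012])]
```

```bash
python3 - <<'E'
from h import *
RAD=np.array([.4525,-.236,.061]);ra=108.8
p=RAD-.015*u(ra)+[0,0,.053]
bot.move_to(p+[0,0,.12],rot(ra))
print(bot.line_to(p,until_force=12),bot.current_tcp_pos()-p)
bot.command_gripper(0.0,50)
print(bot.current_gripper_width(),bot.current_grasp_force(),bot.current_wrist_force())
bot.line_to(p+[0,0,.16])
print(bot.current_gripper_width(),bot.current_grasp_force(),bot.current_wrist_force(),bot.current_clock())
T=imaging.snapshot("top");S=imaging.snapshot("scene")
cv2.imwrite("pics/c1.png",cv2.resize(np.hstack([T[120:300,340:580],S[120:300,120:360]]),(800,300)))
E
```

```text
False [ 0.0006 -0.0003  0.0007]
0.5022997218351329 50.597317814826965 [0.5853 0.3686 5.6555]
0.5014935640436542 50.917341113090515 [-0.5225 -0.0086 -2.6012] 4.5583
```

View pics/c1.png

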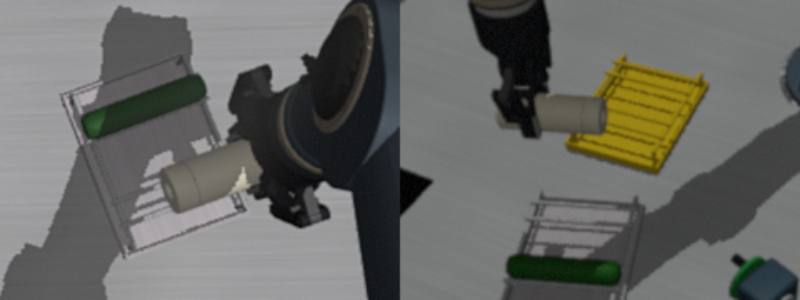

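The radish is held level with a 44 mm opening, and the cucumber is undisturbed. Next, I'll place it.

```bash
python3 - <<'E'
from h import *
p=SEAT+.003*u(AX)+[0,0,.0525]
bot.move_to(p+[0,0,.12],rot(AX))
bot.line_to(p+[0,0,.015],vel=.12)
S=imaging.snapshot("scene");T=imaging.snapshot("top")
print(bot.line_to(p+[0,0,-.004],vel=.03,until_force=6),bot.current_tcp_pos()-p,bot.current_wrist_force(),bot.current_clock())
S2=imaging.snapshot("scene")
c=lambda i:cv2.resize(i[230:430,290:490],(400,400),interpolation=cv2.INTER_CUBIC)
cv2.imwrite("pics/c2.png",np.hstack([c(S),c(S2)]))
E
```

```text
True [-0.0005  0.0002  0.0014] [-1.0929  0.4291  2.7294] 7.75
```

View pics/c2.png

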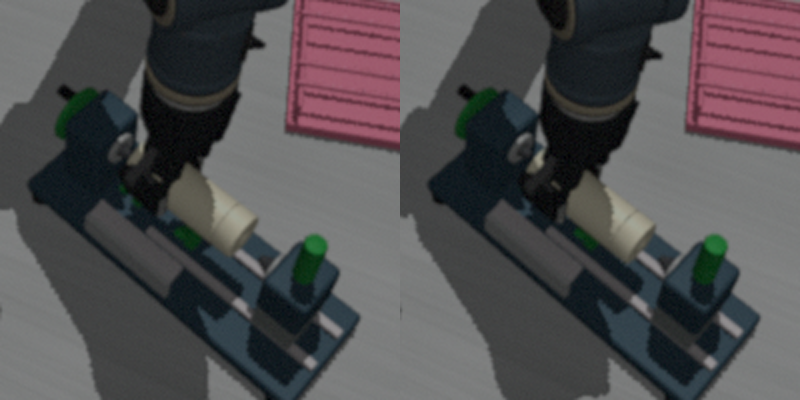

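The radish is seated between the points, with contact at the expected height. I'll release it and look from clear of it.

```bash
python3 - <<'E'
from h import *
bot.command_gripper(0.9)
t=np.array(bot.current_tcp_pos())
bot.line_to(t+[0,0,.13])
h=np.array([.5686,.2747,.14+.054])
bot.move_to(h+[0,0,.08],rot(AX+90))
S=imaging.snapshot("scene");T=imaging.snapshot("top");print(bot.current_clock(),bot.current_wrist_force())
cv2.imwrite("pics/c3.png",np.hstack([cv2.resize(S[230:430,290:490],(400,400),interpolation=cv2.INTER_CUBIC),cv2.resize(T[100:300,130:330],(400,400),interpolation=cv2.INTER_CUBIC)]))
E
```

```text
10.45 [ 0.7543 -0.1115 -0.5752]
```

View pics/c3.png

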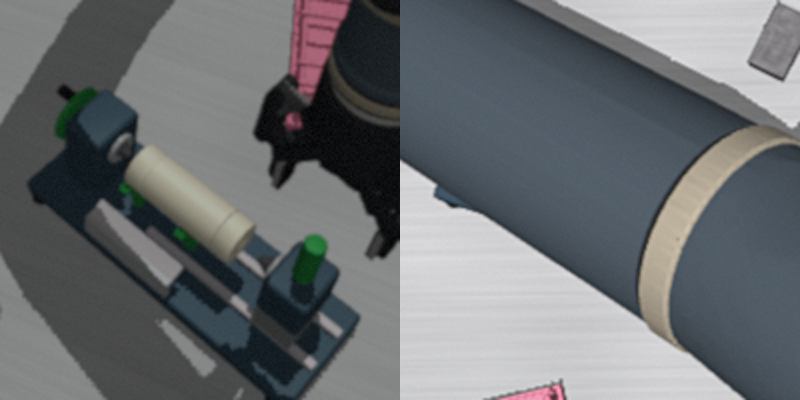

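The radish rests squarely on both V's, clear of the points. Next, I'll grip the handle and push.

```bash
python3 - <<'E'
from h import *
a=u(AX);h=np.array([.5686,.2747,.14+.054])
print(bot.line_to(h,until_force=10,vel=.1),bot.current_tcp_pos()-h)
bot.command_gripper(0.0,40)
print(bot.current_gripper_width(),bot.current_grasp_force(),bot.current_wrist_force())
s=np.array(bot.current_tcp_pos())
print(bot.line_to(s-.065*a,vel=.04,until_force=25))
e=np.array(bot.current_tcp_pos());f=np.array(bot.current_wrist_force())
print("moved",(s-e)@a,"joint est",(e-SEAT)@a-.082,f,f@a)
bot.sleep(.3);f=np.array(bot.current_wrist_force());e=np.array(bot.current_tcp_pos());print((e-SEAT)@a-.082,f@a,bot.current_clock())
S=imaging.snapshot("scene");cv2.imwrite("pics/c4.png",cv2.resize(S[230:430,290:490],(500,500),interpolation=cv2.INTER_CUBIC))
E
```

```text
False [0.0003 0.0005 0.0006]
0.2183610838480262 38.97031009197235 [-0.2421 -0.6722  1.4707]
True
moved 0.053081512179155556 joint est 0.006275149571735333 [ 2.6915  2.8324 -0.5503] 3.5711603207352627
0.006510753704417255 0.3026715283197417 13.5167
```

View pics/c4.png

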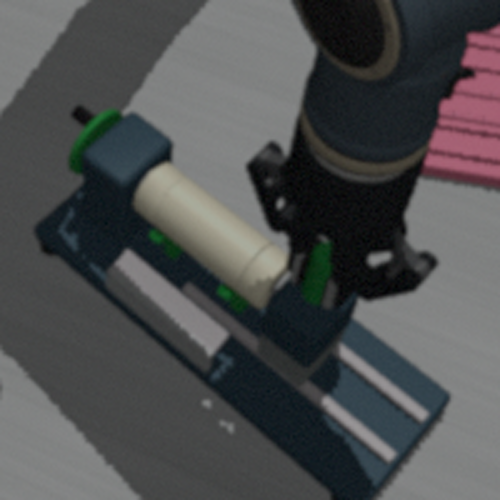

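The tailstock reads about 0.0065 by my estimate, against 0.008 expected, and the radish sits between both points. A second push will show whether it is hard home.

```bash
python3 - <<'E'
from h import *
a=u(AX);s=np.array(bot.current_tcp_pos())
print(bot.line_to(s-.012*a,vel=.03,until_force=30))
e=np.array(bot.current_tcp_pos());print((s-e)@a*1e3,np.array(bot.current_wrist_force())@a)
bot.command_gripper(1.0)
e=np.array(bot.current_tcp_pos())
bot.line_to(e+[0,0,.15]); bot.move_to(np.array([.35,-.45,.35]),rot(14))
S=imaging.snapshot("scene");T=imaging.snapshot("top");print(bot.current_clock())
V=cv2.cvtColor(T,cv2.COLOR_BGR2HSV)[...,2]
for m,q,c in comps(T,(45,90,25),(80,255,255)):
    if c[0]<215 and c[1]<220:
        k=np.argwhere(m&(V>100)).mean(0)[::-1];X=onz("top",k,.165);print(k,X,(X-SEAT)@a-.082)
cv2.imwrite("pics/c5.png",np.vstack([np.hstack([cv2.resize(i,(400,400),interpolation=cv2.INTER_CUBIC) for i in(S[230:430,290:490],T[120:270,160:310])]),np.hstack([cv2.resize(S[200:350,150:350],(400,200)),cv2.resize(T[120:270,340:540],(400,200))])]))
E
```

```text
True
1.4714351394442695 6.881428014543464
18.3167
[183.7108 170.7349] [0.5511 0.225  0.165 ] 0.006500930229045895
```

View pics/c5.png

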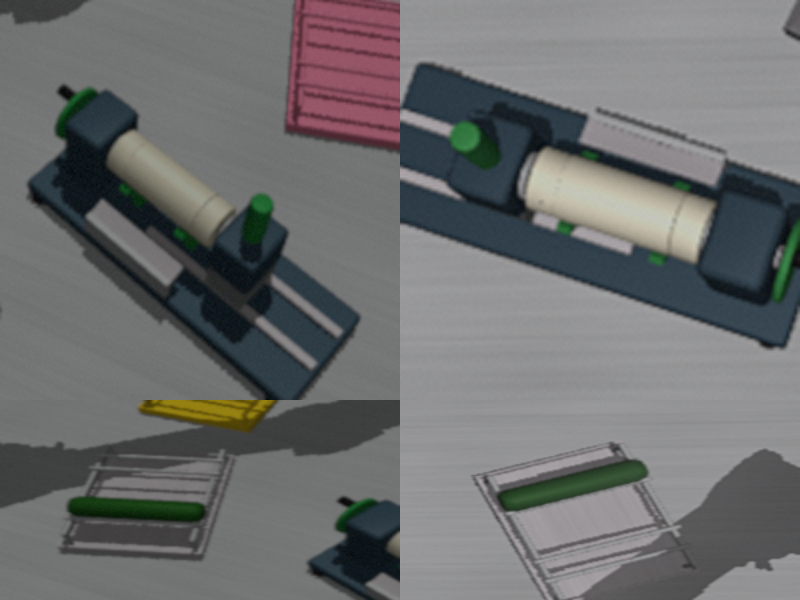

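The radish sits on the axis with both points in its bores, and the tailstock stopped hard on both pushes. The image puts it at about 0.0065, which agrees with 0.008 within the calibration. The cucumber is still on the rack and the robot is clear, so I'm handing in.

```bash
python3 -c "
from plant import ticket
print(ticket.sign_off())"
```

```text
the job is handed in; nothing more can be done
None
```

The radish is loaded on the slicer's rests with both points pushed hard home, the handle is released, the cucumber is still on the rack, and the job was handed in at about 18 s on the robot clock.

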